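# Make up two job kits on routed kit boards

## Robot

A 6-joint arm with a two-finger parallel gripper is mounted at the origin on the work surface. World frame = base frame: x ahead of the robot, y to its left, z up, the work surface at z = 0. Lengths are in m, angles in degrees, forces in N, time in s.
With the tool pointing down it reaches from about 0.275 to 0.825 m from the base axis. Payload 4.9 kg.
Tool frame: the origin (TCP) lies between the finger pads; the fingertips stand 8 mm ahead of it and the grasp point (between the pads) lies 11 mm behind it; z points along the fingers, y is the line along which they close (so a half turn about z gives the same grasp; the last joint's range is limited). The gripper opens to 85 mm and grips with 20 to 120 N. Pads are 22 mm wide; open, the fingers measure 114 mm over their backs; the gripper's body (76 mm by 85 mm) begins 54 mm behind the grasp point. The pads swing forward as they close: fully open they stand 13 mm farther back than shut.
Start: joints at [-80.34, 18.69, -11.035, 60.275, 0, 82.311], TCP at [0.164, -0.525, 0.239] pointing down, gripper open.
Joint ranges: [-152.03, 152.03], [-55.5, 102.48], [-74.3, 77.21], [-110.64, 120.58], [-84.22, 78.4], [-180, 180]. Speed limits (degrees/s): [147.25, 147.25, 180, 180, 180, 180].

## Interface

Orientations are given as [roll, pitch, yaw] about the fixed x, y, z axes, in that order (R = Rz(yaw) Ry(pitch) Rx(roll)).
In Python, from bench import sense, grab_frame, hand_in gives the robot as it stands. The module is installed in compiled form; this text tells all that it offers.
- The arm moves only by the tool move_arm, never from a script. Its argument "commands" is text: rows parted by semicolons, each of 7 numbers parted by spaces: the shift along the world's x, y, z in cm, then the turn, a rotation vector about the world's x, y, z in rad, then the closure in counts, from 0 (fully open) to 255 (shut). A call has 1 to 8 rows; each row shifts and turns the commanded pose from where the row before left it; what a row does not reach is not made up. A row lasts 1/12 s, in which the tool goes at most 41.7 mm and 7.16 degrees, less where a joint would pass 70% of its speed; a pose out of reach is approached as far as the arm can. A call with a gripper value outside its range is refused whole. The fingers move at their own pace and stop on an object; the grip force is fixed at half the most. Time passes only in rows, so rows that do not move let the fingers close. It gives the time, the measured TCP pose, the force, the opening and the grip force at its end, in the units of the state.
- sense(): the state, without advancing time (a new reading comes with each control period).
- grab_frame(name): name is "scene" or "top" or "wrist"; returns a dict with "frame" (384x512x3 uint8, red, green, blue), "vertical_fov" (degrees; the focal length in pixels is half the picture's height over the tangent of half this angle, whatever the lens; pixels are square), "cx", "cy" (the principal point, pixels), "distortion" ([k1, k2, p1, p2, k3] as OpenCV has them; the pictures are not rectified), "R" (3x3) and "t" (3): a world point X has camera coordinates R X + t; the wrist camera has in their place "hand_eye" (4x4, takes a point from camera to tool coordinates, whose origin is the TCP and whose axes are the flange's). Camera axes: x right, y down, z forward; pixel columns grow to the right and rows downward; lengths in m; the calibration is good to about 2 mm. A picture is of the moment at which its call begins: read the wrist's pose just before it. There is no depth.
- hand_in(): hands the job in; it is judged then, once.
The state is a dict: "clock": time; "qpos": joint angles; "joint_vel": joint speeds; "tau": joint torques, N m; "tcp_pos": TCP position; "tcp_rot": TCP orientation; "contact_force": force on the tool from outside, world axes, zero at the start; "ft_torque": the same for the moment, N m; "grip_width": finger opening in m; "grasp_force": force on a finger pad.
Only numpy, scipy, OpenCV 4.12 (cv2) and the standard library are available. Lean on these libraries where they do the work, as an engineer would, in place of code of your own. Each camera call takes 0.05 s, during which the arm holds its last target. There are 200 camera calls.

## Task

Make up the two job kits, each thing standing fully down in the pocket that fits it: the shelf-hanging kit on the blue board gets the cordless battery, the tape measure and the screw tub with the yellow lid, and the door-easing kit on the green board gets the block plane and the screw tub with the red lid. Set the things down rather than dropping them, and leave the white-lidded tub, the cork sanding block and the pencil pot where they are.

Things in the scene. Friction and masses are not known exactly. Their poses are not given: they have to be found in the camera images.
- blue_board: blue kit board: fixed plywood 276 x 90 x 18 mm, with blue pocket floors and blue end battens (16 mm more at each end, 20 mm high). Origin: centre of underside; x along its length, z up. Pockets 10 mm deep (floor at z = 8 mm), long sides along x, 8 mm wider all round than their things, centred on y = 0: 92 x 66 mm for battery at x = -82 mm, 80 x 52 for tape measure at +14, round 64 for tub at +96.
- green_board: green kit board: fixed plywood 248 x 90 x 18 mm, with green pocket floors and green end battens (16 mm more at each end, 20 mm high). Origin: centre of underside; x along its length, z up. Pockets 10 mm deep (floor at z = 8 mm), long sides along x, 8 mm wider all round than their things, centred on y = 0: 154 x 60 mm for block plane at x = -37 mm, round 64 for tub at +82.
- battery: the battery pack of a cordless tool, black with an orange band and latch and a narrower grey slide rail on top: body 76 mm long (x), 50 mm wide (y), 44 mm tall; with the rail (36 mm wide) 56 mm tall. Origin: centre of its underside, z up. About 0.32 kg. Either way round is right.
- tape_measure: a yellow tape measure with black side discs, standing on its base: 64 mm long (x), 36 mm thick (y, flat sides), 62 mm tall with a rounded top. Origin: centre of its underside, z up. About 0.22 kg. Either way round is right.
- tub_yellow: a round grey plastic tub of screws, 48 mm diameter and 58 mm tall over all, with a yellow screw lid (50 mm diameter, the top 16 mm). Stands upright. Origin: centre of its underside, z up. About 0.18 kg. Belongs to the blue kit.
- block_plane: steel block plane with brass lever cap and dark wooden front knob, standing on its sole: 138 mm long (x, knob at +x), 44 mm wide over its flat cheeks (y); the cheeks are 37 mm tall at x = -41 to +31 mm, lower towards the ends; 50 mm tall over all at the cap. Origin: centre of its sole, z up. About 0.55 kg. Either way round is right.
- tub_red: a round grey plastic tub of screws, 48 mm diameter and 58 mm tall over all, with a red screw lid (50 mm diameter, the top 16 mm). Stands upright. Origin: centre of its underside, z up. About 0.18 kg. Belongs to the green kit.
- tub_white: a round grey plastic tub of screws, 48 mm diameter and 58 mm tall over all, with a white screw lid (50 mm diameter, the top 16 mm). Stands upright. Origin: centre of its underside, z up. About 0.18 kg. Belongs to neither kit: stays where it is.
- sanding_block: bystander at the right: a cork sanding block, 110 x 62 mm, 38 mm tall, loose. Origin: centre of its underside. Stays where it is.
- pencil_pot: bystander at the left: a round steel pot of 76 mm diameter, 90 mm tall, with pencils standing out to about 165 mm, loose. Origin: centre of its underside. Stays where it is.

How it is judged:
By the outcome, as a careful person would: the job done as asked, in the order asked, and still so for the second after the job is handed in, with the robot touching nothing.
It also fails if it takes over 120 s, if anything falls off the work surface, if the arm or the gripper's body presses on something with over 40 N, if the wrist force passes 120 N, or if a joint passes its speed limit or range.

## Working session

There is one attempt and no reset: what is moved stays moved. The work goes in short steps, Python scripts to look and compute and a tool call to move; the robot and the scene stay as the last step left them, time stands still between calls to the robot, and variables do not carry over. Pictures are saved under pics/ and viewed, at most 15 in all, crops included, and the job is handed in when it is done.

Besides the shell and the picture viewer there is one more tool, called after ">>>" as name(argument=value, ...) on one line, values as JSON. move_arm: Moves the arm, as the interface text tells. Its arguments: {"type":"object","properties":{"commands":{"type":"string"}},"required":["commands"]}

```bash
mkdir -p pics; python3 - <<'E'
from bench import *
import cv2,pickle
s=sense(); print(s['clock'],s['tcp_pos'],s['tcp_rot'])
d={}
for n in("scene","top","wrist"):
    f=grab_frame(n); d[n]=f; cv2.imwrite(f"pics/{n}0.png",f["frame"][:,:,::-1])
    print(n,{k:v for k,v in f.items() if k!='frame'})
pickle.dump(d,open('f0.pkl','wb'))
E
```

```text
0.0 [ 0.16391784 -0.52439859  0.23849253] [-1.79900916e+02 -1.38637598e-02  1.73478120e+01]
scene {'vertical_fov': 46.746820870487625, 'cx': 256.6208436613364, 'cy': 190.65972184323851, 'distortion': array([-0.13543268,  0.        ,  0.        ,  0.        ,  0.        ]), 'R': array([[ 0.62333623,  0.78188489, -0.01039086],
       [ 0.62608089, -0.50699889, -0.5924313 ],
       [-0.46848123,  0.36277837, -0.80555396]]), 't': array([-0.32999108, -0.30527479,  1.70356356])}
top {'vertical_fov': 46.35418875023709, 'cx': 253.67027036416155, 'cy': 189.55608747961065, 'distortion': array([-0.13812221,  0.        ,  0.        ,  0.        ,  0.        ]), 'R': array([[ 1.80289454e-02, -9.99837175e-01, -7.61753882e-04],
       [-9.91256902e-01, -1.77746165e-02, -1.30743327e-01],
       [ 1.30708499e-01,  3.11225811e-03, -9.91415958e-01]]), 't': array([0.00519985, 0.54261913, 1.26805472])}
wrist {'vertical_fov': 62.0719962952099, 'cx': 251.16288202381003, 'cy': 191.0804873315107, 'distortion': array([-0.02439117,  0.        ,  0.        ,  0.        ,  0.        ]), 'hand_eye': array([[-2.73516767e-04, -9.65709080e-01, -2.59626460e-01,
         6.52732689e-02],
       [ 9.99999937e-01, -2.05416108e-04, -2.89433326e-04,
         6.45555254e-04],
       [ 2.26176934e-04, -2.59626523e-01,  9.65709075e-01,
        -1.35486144e-01],
       [ 0.00000000e+00,  0.00000000e+00,  0.00000000e+00,
         1.00000000e+00]])}
```

View pics/top0.png

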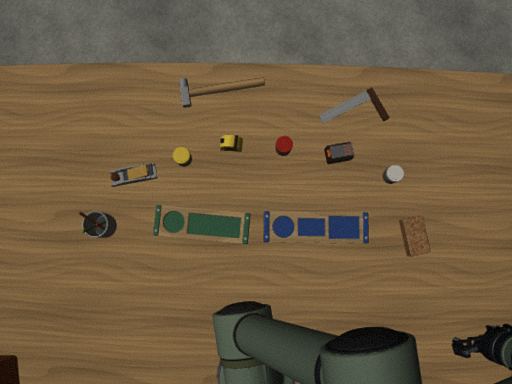

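View pics/scene0.png

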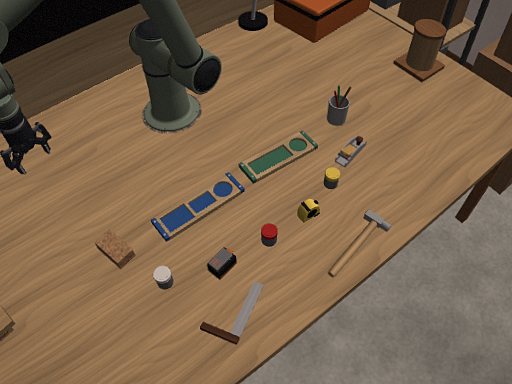

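The top view shows the plane at about (133,174), yellow lid (181,156), tape (231,143), red lid (284,145), battery (339,152) and white lid (394,174). The blue board is at (316,227) and the green at (202,224), both with the round pocket to the left (+y). The scene view agrees with this.

```bash
cat > h.py <<'E'
import numpy as np,cv2
from scipy.spatial.transform import Rotation as Ro
from bench import *
def setup(f,s=None):
    h=f["frame"].shape[0]; fl=h/2/np.tan(np.radians(f["vertical_fov"]/2))
    K=np.array([[fl,0,f["cx"]],[0,fl,f["cy"]],[0,0,1.]])
    if "R" in f: R=np.array(f["R"]).T; c=-R@np.array(f["t"])
    else:
        T=np.eye(4); T[:3,:3]=Ro.from_euler('xyz',s["tcp_rot"],degrees=True).as_matrix(); T[:3,3]=s["tcp_pos"]
        T=T@f["hand_eye"]; R=T[:3,:3]; c=T[:3,3]
    return K,np.array(f["distortion"]),R,c
def cast(cam,px,z):
    K,D,R,c=cam
    u=cv2.undistortPoints(np.array(px,float).reshape(-1,1,2),K,D)[:,0]
    r=np.c_[u,np.ones(len(u))]@R.T
    return (c+r*((z-c[2])/r[:,2])[:,None])[:,:2]
def blobs(f,lo,hi,amin,roi=None):
    hsv=cv2.cvtColor(f["frame"],cv2.COLOR_RGB2HSV)
    m=cv2.inRange(hsv,np.array(lo),np.array(hi))
    if lo[0]<0: m=cv2.inRange(hsv,np.array([0,lo[1],lo[2]]),np.array(hi))|cv2.inRange(hsv,np.array([180+lo[0],lo[1],lo[2]]),np.array([180,255,255]))
    if roi is not None:
        k=np.zeros_like(m); x0,y0,x1,y1=roi; k[y0:y1,x0:x1]=1; m=m*k
    cs,_=cv2.findContours(m,cv2.RETR_EXTERNAL,cv2.CHAIN_APPROX_NONE)
    return [c[:,0,:] for c in cs if cv2.contourArea(c)>=amin]
def desc(cam,c,z):
    p=cast(cam,c,z)*1000
    (cx,cy),(w,h),a=cv2.minAreaRect(p.astype(np.float32))
    if w<h: w,h,a=h,w,a+90
    m=cv2.moments(p.astype(np.float32)); 
    return f"rect ({cx:.1f},{cy:.1f}) {w:.0f}x{h:.0f} yaw {(a+90)%180-90:.1f} cen ({m['m10']/m['m00']:.1f},{m['m01']/m['m00']:.1f})  px {c.mean(0).round()}"
E
python3 - <<'E'
from h import *; import pickle
f=pickle.load(open('f0.pkl','rb'))["top"]; cam=setup(f); print(cam[3])
for n,lo,hi,z,a,roi in [("blue",(105,120,50),(125,255,255),.008,100,None),("green",(60,80,30),(90,255,255),.008,100,(140,190,260,260)),
 ("yel",(22,150,120),(34,255,255),.058,30,None),("red",(-8,150,80),(6,255,255),.058,60,(260,120,310,170)),
 ("battdark",(0,0,0),(180,255,75),.056,60,(310,130,370,170)),("orange",(2,150,100),(14,255,255),.044,5,(310,130,370,170)),
 ("brass",(12,120,110),(24,255,255),.05,10,(125,160,160,185)),
 ("white",(0,0,150),(180,60,255),.058,30,(375,160,410,190)),("batt grey",(0,0,76),(180,50,200),.056,10,(310,130,370,170)),("planegrey",(0,0,70),(180,50,255),.037,20,(100,155,165,190))]:
    for c in blobs(f,lo,hi,a,roi): print(n,desc(cam,c,z))
g=f["frame"][125:195,100:415,::-1]; cv2.imwrite("pics/c1.png",cv2.resize(np.vstack([g[:,:157],g[:,157:314]]),None,fx=4,fy=4,interpolation=cv2.INTER_CUBIC))
E
```

```text
[0.37203568 0.01089734 1.32811747]
blue rect (437.9,-155.7) 77x47 yaw -89.2 cen (438.2,-155.4)  px [311. 227.]
blue rect (439.3,-252.7) 88x59 yaw -89.3 cen (439.3,-252.5)  px [343. 227.]
blue rect (439.6,-73.2) 59x59 yaw -89.1 cen (438.6,-73.6)  px [283. 226.]
green rect (438.1,130.8) 151x57 yaw 85.9 cen (438.2,130.7)  px [214. 225.]
green rect (446.6,250.4) 57x56 yaw -88.7 cen (446.6,250.3)  px [174. 222.]
yel rect (638.3,227.6) 47x44 yaw -89.1 cen (638.0,228.3)  px [181. 155.]
yel rect (681.9,94.9) 41x33 yaw -89.1 cen (682.3,92.9)  px [227. 141.]
red rect (675.9,-70.7) 47x45 yaw -88.9 cen (675.2,-70.3)  px [284. 144.]
battdark rect (652.4,-230.4) 82x54 yaw -79.1 cen (649.2,-222.1)  px [339. 152.]
orange rect (653.8,-202.9) 19x8 yaw 13.5 cen (653.8,-202.7)  px [328. 153.]
brass rect (586.6,341.9) 104x71 yaw -89.0 cen (589.4,343.1)  px [143. 171.]
white rect (595.5,-395.8) 45x43 yaw 45.2 cen (596.0,-396.0)  px [395. 173.]
batt grey rect (659.2,-230.6) 46x33 yaw -79.3 cen (653.1,-224.2)  px [338. 152.]
planegrey rect (582.5,372.7) 138x42 yaw -78.3 cen (572.7,374.9)  px [135. 177.]
```

View pics/c1.png

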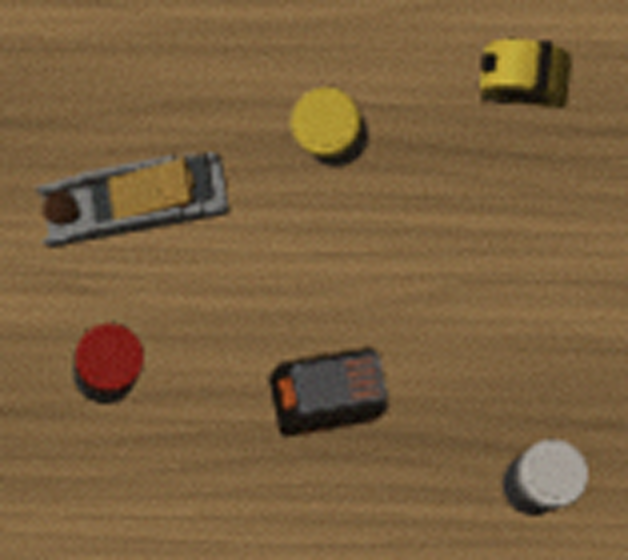

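The crop puts the plane's knob end to the left (+y) with the cheeks tilted about 11°. The battery is tilted about 11°, with its latch at the left, and the tape's length runs roughly along y. Pocket spacings (97/82/119.9 mm) match the sizes given. I'll go over the battery and look from close by.

>>> move_arm(commands="3.4 2.1 -0.2 0 0 0.105 0;3.5 2.1 -0.2 0 0 0.105 0;3.5 2.1 -0.2 0 0 0.105 0;3.5 2.1 -0.2 0 0 0.105 0;3.5 2.1 -0.2 0 0 0.105 0;3.5 2.1 -0.2 0 0 0.105 0;3.5 2.1 -0.2 0 0 0.105 0;3.5 2.1 -0.2 0 0 0.105 0")

```text
clock: 0.82
tcp_pos: [0.4444, -0.3555, 0.223]
tcp_rot: [-180.0, -0.0, 65.8]
contact_force: [0.0, -1.2, -0.2]
grip_width: 0.0849
grasp_force: 0.0
```

>>> move_arm(commands="3.5 2.1 -0.4 0 0 0.105 0;3.5 2.1 -0.4 0 0 0.105 0;3.5 2.1 -0.4 0 0 0.105 0;3.5 2.1 -0.4 0 0 0.105 0;3.5 2.1 -0.4 0 0 0.105 0;3.3 2.1 -0.4 0 0 0.105 0;0 0 0 0 0 0 0;0 0 0 0 0 0 0")

```text
clock: 1.48
tcp_pos: [0.6519, -0.2289, 0.1975]
tcp_rot: [-179.9, -0.1, 101.7]
contact_force: [-0.5, -0.5, 0.1]
grip_width: 0.0855
grasp_force: 0.0
```

```bash
python3 - <<'E'
from h import *
s=sense(); f=grab_frame("wrist"); cam=setup(f,s)
print(s['clock'],s['tcp_pos'],s['tcp_rot'],s['contact_force'],cam[3])
cv2.imwrite("pics/w1.png",f["frame"][:,:,::-1])
for n,lo,hi,z,a in[("rail",(0,0,60),(180,60,200),.056,300),("dark",(0,0,0),(180,255,70),.044,500),("orange",(2,150,80),(16,255,255),.044,30)]:
    for c in blobs(f,lo,hi,a): print(n,desc(cam,c,z))
E
```

```text
1.4833 [ 0.65192462 -0.22893121  0.19754008] [-1.79896798e+02 -6.66290836e-02  1.01748181e+02] [-0.4632712  -0.52276556  0.14484276] [ 0.63874066 -0.1655377   0.33310112]
rail rect (603.3,-365.1) 53x48 yaw 75.7 cen (602.7,-359.7)  px [174. 302.]
rail rect (545.4,-332.8) 68x19 yaw 69.3 cen (544.9,-336.3)  px [122. 264.]
rail rect (911.2,-254.7) 79x29 yaw -89.9 cen (908.1,-266.1)  px [502. 262.]
rail rect (659.8,-235.9) 67x36 yaw -78.8 cen (659.7,-236.3)  px [258. 189.]
rail rect (775.2,-247.3) 144x43 yaw -60.4 cen (779.7,-240.9)  px [384. 226.]
dark rect (686.7,-376.4) 589x180 yaw 11.8 cen (693.4,-403.5)  px [261. 327.]
dark rect (658.5,-231.5) 78x49 yaw -79.0 cen (655.3,-224.5)  px [258. 174.]
dark rect (670.9,-90.3) 44x21 yaw -9.3 cen (667.0,-91.3)  px [309.  22.]
orange rect (470.8,-395.3) 31x12 yaw 12.5 cen (468.7,-394.5)  px [ 48. 295.]
orange rect (676.2,-255.4) 21x2 yaw -77.4 cen (676.7,-257.1)  px [271. 210.]
orange rect (651.9,-260.4) 21x2 yaw -78.5 cen (651.5,-259.5)  px [245. 210.]
orange rect (652.7,-200.4) 22x9 yaw 11.8 cen (652.7,-200.4)  px [259. 148.]
orange rect (680.4,-80.3) 49x18 yaw 12.1 cen (680.5,-78.6)  px [323.   8.]
```

View pics/w1.png

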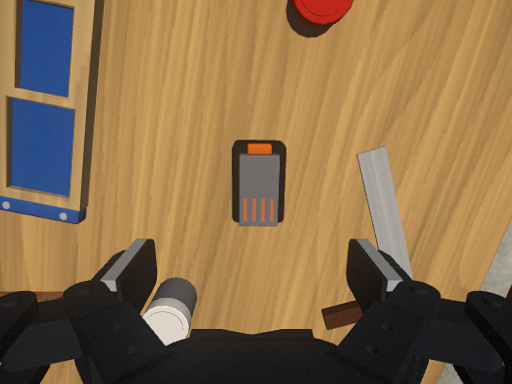

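The close view has the battery at (258,185), its rail measuring 67x36 as it should, with the centre at about (659,-232) and yaw 101°. Grasping.

>>> move_arm(commands="0.7 -0.3 -4 0 0 -0.01 0;0 0 -4 0 0 0 0;0 0 -4 0 0 0 0;0 0 -3 0 0 0 0;0 0 -1.6 0 0 0 0;0 0 -1 0 0 0 0;0 0 0 0 0 0 0;0 0 0 0 0 0 255")

```text
clock: 2.2
tcp_pos: [0.6578, -0.235, 0.0241]
tcp_rot: [180.0, 0.0, 100.9]
contact_force: [0.1, -0.5, -0.1]
grip_width: 0.0756
grasp_force: 0.0
```

>>> move_arm(commands="0 0 0 0 0 0 255;0 0 0 0 0 0 255;0 0 0 0 0 0 255;0 0 0 0 0 0 255;0 0 0 0 0 0 255;0 0 0 0 0 0 255;0 0 1 0 0 0 255;0 0 2 0 0 0 255")

```text
clock: 2.87
tcp_pos: [0.6555, -0.2328, 0.0511]
tcp_rot: [-179.7, -0.2, 101.0]
contact_force: [-0.8, 0.1, -3.5]
grip_width: 0.0487
grasp_force: 63.7
```

>>> move_arm(commands="0 0 4 0 0 0 255;-3 0 3 0 0 -0.03 255;-4 -0.4 0 0 0 -0.04 255;-4 -0.4 0 0 0 -0.04 255;-4 -0.4 0 0 0 -0.04 255;-4 -0.5 0 0 0 -0.04 255;-2.5 -0.2 0 0 0 0 255;0 0 0 0 0 0 255")

```text
clock: 3.53
tcp_pos: [0.4374, -0.2515, 0.1225]
tcp_rot: [-179.7, -0.2, 89.9]
contact_force: [-0.9, 0.6, -2.9]
grip_width: 0.0487
grasp_force: 64.2
```

```bash
cat >> h.py <<'E'
def look(name,items):
    S=[];
    s=sense(); f=grab_frame("wrist"); s2=sense(); cam=setup(f,s2)
    print(s['clock'],s['tcp_pos'].round(4),s2['tcp_pos'].round(4),s2['tcp_rot'].round(1),s['contact_force'].round(1),s['grip_width'])
    cv2.imwrite(f"pics/{name}.png",f["frame"][:,:,::-1])
    for n,lo,hi,z,a in items:
        for c in blobs(f,lo,hi,a): print(n,desc(cam,c,z))
    return f,cam
BLUE=("blue",(105,120,40),(125,255,255),.008,300)
GREEN=("green",(60,80,20),(90,255,255),.008,300)
YEL=("yel",(22,150,80),(34,255,255),.058,300)
RED=("red",(-8,150,60),(6,255,255),.058,300)
E
python3 - <<'E'
from h import *
look("w2",[BLUE,("rail",(0,0,60),(180,60,200),.14,300)])
E
```

```text
3.5333 [ 0.4374 -0.2515  0.1225] [ 0.4406 -0.2523  0.1231] [-1.799e+02 -1.000e-01  9.000e+01] [-0.9  0.6 -2.9] 0.048701124367004724
blue rect (441.9,-217.4) 66x23 yaw 0.0 cen (442.1,-217.5)  px [253. 145.]
blue rect (441.7,-154.4) 80x52 yaw -89.6 cen (441.6,-154.3)  px [253.  56.]
rail rect (472.1,-244.3) 21x10 yaw -70.7 cen (470.6,-245.2)  px [328. 253.]
rail rect (408.8,-244.2) 21x10 yaw 70.5 cen (410.5,-244.9)  px [176. 255.]
rail rect (440.5,-253.4) 62x41 yaw 90.0 cen (440.5,-250.8)  px [251. 279.]
```

View pics/w2.png

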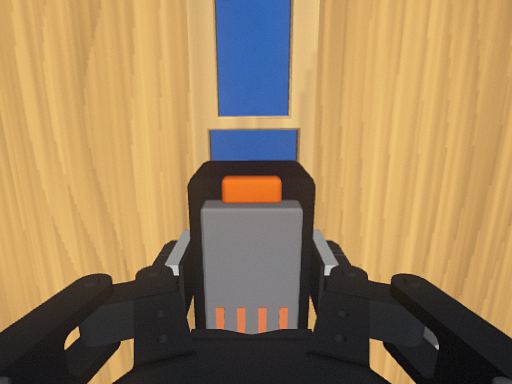

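The wrist view shows the battery's axis at column 252 over the pocket, centred at column 253, with the blue strip ahead of the end at rows 128–160. The battery and pocket agree to about 1 mm, so I'll lower it.

>>> move_arm(commands="0.1 0 -3 0 0 0 255;0 0 -3 0 0 0 255;0 0 -2 0 0 0 255;0 0 -0.7 0 0 0 255;0 0 -0.2 0 0 0 255;0 0 -0.1 0 0 0 255;0 0 -0.1 0 0 0 255;0 0 0 0 0 0 255")

```text
clock: 4.25
tcp_pos: [0.444, -0.2518, 0.0337]
tcp_rot: [-179.9, -0.1, 90.2]
contact_force: [-7.4, 5.2, 14.7]
grip_width: 0.0489
grasp_force: 66.7
```

```bash
python3 - <<'E'
from h import *
look("w3",[BLUE,("rail",(0,0,60),(180,60,200),.064,300)])
for i in range(4): grab_frame("top"); s=sense(); print(s['tcp_pos'].round(4),s['contact_force'].round(1),s['tcp_rot'].round(2))
E
```

```text
4.25 [ 0.444  -0.2518  0.0337] [ 0.444  -0.2518  0.0337] [-1.799e+02 -1.000e-01  9.020e+01] [-7.4  5.2 14.7] 0.04886574282860725
blue rect (438.2,-229.5) 66x49 yaw 0.2 cen (430.0,-215.2)  px [225. 168.]
blue rect (437.9,-166.8) 53x52 yaw -89.9 cen (437.9,-166.8)  px [239.  58.]
rail rect (471.9,-237.4) 19x9 yaw -72.1 cen (470.6,-238.1)  px [328. 253.]
rail rect (415.8,-237.4) 19x9 yaw 70.8 cen (417.2,-237.3)  px [174. 256.]
rail rect (443.8,-245.5) 55x36 yaw -89.8 cen (443.8,-243.3)  px [251. 279.]
[ 0.444  -0.2518  0.0337] [-7.2  5.8 14.5] [-1.7988e+02 -7.0000e-02  9.0170e+01]
[ 0.444  -0.2518  0.0337] [-8.1  6.1 14.7] [-1.7988e+02 -8.0000e-02  9.0170e+01]
[ 0.444  -0.2518  0.0337] [-8.   5.8 14.8] [-1.7988e+02 -7.0000e-02  9.0170e+01]
[ 0.444  -0.2518  0.0337] [-7.   5.6 15.2] [-1.7989e+02 -7.0000e-02  9.0170e+01]
```

View pics/w3.png

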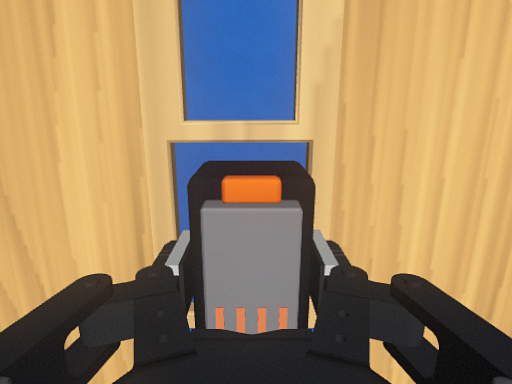

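Battery sides are at columns 189 and 314, pocket edges at 172 and 308. It sits about 5.5 mm too far in +x, so I'll lift slightly, shift and set it down again.

>>> move_arm(commands="0 0 0.5 0 0 0 255;0 0 0.3 0 0 0 255;-0.3 0 0 0 0 0 255;-0.2 0 0 0 0 0 255;0 0 0 0 0 0 255;0 0 0 0 0 0 255")

```text
clock: 5.0
tcp_pos: [0.4393, -0.2529, 0.0395]
tcp_rot: [-180.0, -0.0, 90.1]
contact_force: [0.7, 0.8, -3.2]
grip_width: 0.0488
grasp_force: 64.6
```

```bash
python3 - <<'E'
from h import *
look("w4",[BLUE])
s=sense(); print(s['tcp_pos'].round(4),s['contact_force'].round(1),s['tcp_rot'].round(2))
E
```

```text
5.0 [ 0.4393 -0.2529  0.0395] [ 0.4394 -0.253   0.0395] [-180.    -0.    90.1] [ 0.7  0.8 -3.2] 0.04879493518455031
blue rect (438.3,-216.1) 66x22 yaw 0.1 cen (437.5,-211.3)  px [248. 153.]
blue rect (438.0,-166.5) 53x52 yaw -89.9 cen (438.0,-166.5)  px [249.  57.]
[ 0.4394 -0.253   0.0395] [ 0.1 -0.2 -4.2] [-1.7999e+02 -2.0000e-02  9.0110e+01]
```

>>> move_arm(commands="-0.1 0.2 0 0 0 0 255;0 0 -0.4 0 0 0 255;0 0 -0.2 0 0 0 255;0 0 -0.1 0 0 0 255;0 0 0 0 0 0 255;0 0 0 0 0 0 255")

```text
clock: 5.55
tcp_pos: [0.4384, -0.2508, 0.0337]
tcp_rot: [-180.0, 0.0, 90.1]
contact_force: [-2.5, 3.1, 10.7]
grip_width: 0.0493
grasp_force: 66.2
```

>>> move_arm(commands="0 0 -0.05 0 0 0 255;0 0 0 0 0 0 0;0 0 0 0 0 0 0;0 0 0 0 0 0 0;0 0 0 0 0 0 0;0 0 0 0 0 0 0;0 0 0 0 0 0 0;0 0 0 0 0 0 0")

```text
clock: 6.22
tcp_pos: [0.4385, -0.251, 0.0321]
tcp_rot: [-180.0, -0.0, 90.1]
contact_force: [-0.1, -0.0, 0.5]
grip_width: 0.0852
grasp_force: 0.0
```

>>> move_arm(commands="0 0 1 0 0 0 0;0 0 3 0 0 0 0;0 0 4 0 0 0 0;0 0 4 0 0 0 0;0 0 4 0 0 0 0;0 0 0 0 0 0 0;0 0 0 0 0 0 0")

```text
clock: 6.8
tcp_pos: [0.4402, -0.2522, 0.1957]
tcp_rot: [179.7, 0.2, 90.1]
contact_force: [-0.7, -0.2, -1.3]
grip_width: 0.0856
grasp_force: 0.0
```

```bash
python3 - <<'E'
from h import *
look("w5",[BLUE,("rail",(0,0,60),(180,60,200),.064,300),("dark",(0,0,0),(180,255,70),.052,500)])
E
```

```text
6.8 [ 0.4402 -0.2522  0.1957] [ 0.439  -0.2513  0.1936] [1.799e+02 1.000e-01 9.010e+01] [-0.7 -0.2 -1.3] 0.08562624790584993
blue rect (436.5,-315.3) 90x14 yaw 0.1 cen (436.4,-315.3)  px [249. 229.]
blue rect (436.5,-248.0) 89x65 yaw -89.9 cen (436.7,-229.9)  px [248. 158.]
blue rect (436.0,-151.7) 79x52 yaw -89.9 cen (436.1,-152.1)  px [248.  66.]
rail rect (559.1,-325.6) 66x18 yaw -57.3 cen (560.1,-328.7)  px [380. 264.]
rail rect (319.8,-325.6) 65x18 yaw 57.7 cen (318.7,-328.7)  px [122. 264.]
rail rect (436.7,-250.4) 66x36 yaw -89.9 cen (436.7,-250.6)  px [248. 181.]
dark rect (445.2,-394.6) 566x173 yaw -0.1 cen (445.5,-421.8)  px [254. 328.]
dark rect (436.7,-245.8) 76x49 yaw -89.9 cen (436.3,-240.0)  px [248. 166.]
```

View pics/w5.png

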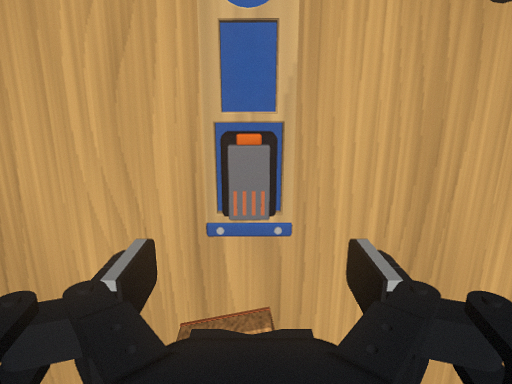

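The battery stands down in its pocket: it spans about (221–277, 130–218) inside blue at (215–284, 122–215), with an even margin. Next, the tape.

>>> move_arm(commands="2 3 0.2 0 0 0 0;2.2 3.1 0.2 0 0 0 0;2.2 3.1 0 0 0 0 0;2.2 3.1 0 0 0 0 0;2.2 3.1 0 0 0 0 0;2.2 3.1 0 0 0 0 0;2.2 3.1 0 0 0 0 0;2.2 3.1 0 0 0 0 0")

```text
clock: 7.52
tcp_pos: [0.6119, -0.002, 0.1941]
tcp_rot: [-179.8, -0.0, 90.1]
contact_force: [0.2, -0.9, -0.1]
grip_width: 0.0855
grasp_force: 0.0
```

>>> move_arm(commands="2.2 3.1 0 0 0 0 0;2.2 3.1 0 0 0 0 0;2 3 0 0 0 0 0;0 0 0 0 0 0 0;0 0 0 0 0 0 0;0 0 0 0 0 0 0")

```text
clock: 8.02
tcp_pos: [0.6751, 0.0878, 0.1942]
tcp_rot: [-179.8, 0.0, 90.1]
contact_force: [0.3, -0.5, -0.9]
grip_width: 0.0853
grasp_force: 0.0
```

```bash
python3 - <<'E'
from h import *
look("w6",[YEL,("red",(-8,150,60),(6,255,255),.058,300)])
E
```

```text
8.0167 [0.6751 0.0878 0.1942] [0.6752 0.0871 0.1948] [-179.8    0.    90.1] [ 0.3 -0.5 -0.9] 0.08533349437771452
yel rect (682.8,99.0) 49x36 yaw 84.7 cen (682.5,98.3)  px [260. 168.]
yel rect (637.4,216.7) 49x28 yaw -0.2 cen (638.4,219.0)  px [204.  15.]
red rect (675.1,-53.3) 47x35 yaw 0.2 cen (675.2,-54.2)  px [252. 321.]
```

View pics/w6.png

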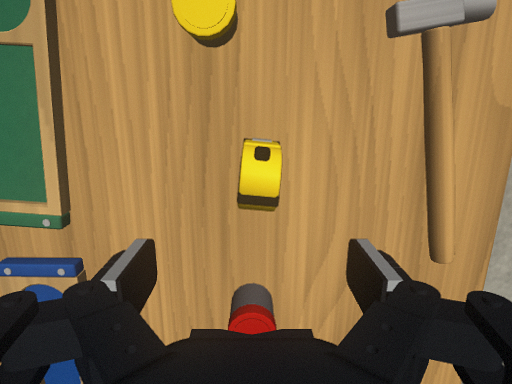

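The tape is at (260,172), its yellow top 49x36 mm and its long axis at yaw about 85°, with the centre near (682, 89). Grasping it.

>>> move_arm(commands="0.7 0.2 -4 0 0 -0.09 0;0 0 -4 0 0 0 0;0 0 -4 0 0 0 0;0 0 -2.5 0 0 0 0;0 0 -1.2 0 0 0 0;0 0 -0.7 0 0 0 0;0 0 0 0 0 0 0;0 0 0 0 0 0 255")

```text
clock: 8.73
tcp_pos: [0.6847, 0.0894, 0.0339]
tcp_rot: [179.9, -0.0, 84.9]
contact_force: [0.3, 0.7, 0.0]
grip_width: 0.075
grasp_force: 0.0
```

>>> move_arm(commands="0 0 0 0 0 0 255;0 0 0 0 0 0 255;0 0 0 0 0 0 255;0 0 0 0 0 0 255;0 0 0 0 0 0 255;0 0 0 0 0 0 255;0 0 0 0 0 0 255;0 0 0 0 0 0 255")

```text
clock: 9.4
tcp_pos: [0.6845, 0.0902, 0.034]
tcp_rot: [179.9, -0.0, 85.0]
contact_force: [-1.3, -0.1, 5.7]
grip_width: 0.0353
grasp_force: 61.3
```

>>> move_arm(commands="0 0 2 0 0 0 255;0 0 4 0 0 0 255;-2.4 -2.4 2 0 0 0.01 255;-2.7 -2.7 0 0 0 0.01 255;-2.8 -2.8 0 0 0 0.01 255;-2.8 -2.8 0 0 0 0.01 255;-2.8 -2.8 0 0 0 0.01 255;-2.8 -2.8 0 0 0 0.01 255")

```text
clock: 10.07
tcp_pos: [0.5189, -0.0738, 0.1124]
tcp_rot: [180.0, 0.0, 88.5]
contact_force: [-0.2, -1.2, -2.4]
grip_width: 0.0352
grasp_force: 61.1
```

>>> move_arm(commands="-2.8 -2.8 0 0 0 0.01 255;-2.8 -2.7 0 0 0 0.01 255;-2.7 -2.6 0 0 0 0.01 255;0 0 0 0 0 0 255;0 0 0 0 0 0 255;0 0 0 0 0 0 255")

```text
clock: 10.57
tcp_pos: [0.438, -0.1542, 0.1126]
tcp_rot: [179.9, 0.0, 90.1]
contact_force: [-0.8, 0.5, -2.4]
grip_width: 0.0354
grasp_force: 61.3
```

```bash
python3 - <<'E'
from h import *
look("w7",[BLUE,("yel",(22,150,80),(34,255,255),.135,300)])
E
```

```text
10.5667 [ 0.438  -0.1542  0.1126] [ 0.4384 -0.1538  0.1125] [179.9   0.   90.1] [-0.8  0.5 -2.4] 0.03542265293658677
blue rect (438.3,-127.2) 52x25 yaw 0.1 cen (438.4,-126.8)  px [251. 157.]
blue rect (437.9,-71.1) 64x63 yaw 42.4 cen (437.9,-71.0)  px [251.  78.]
blue rect (437.7,-22.7) 93x6 yaw 0.1 cen (438.1,-22.4)  px [252.   5.]
yel rect (438.2,-142.3) 57x37 yaw -89.9 cen (438.3,-144.4)  px [252. 247.]
```

View pics/w7.png

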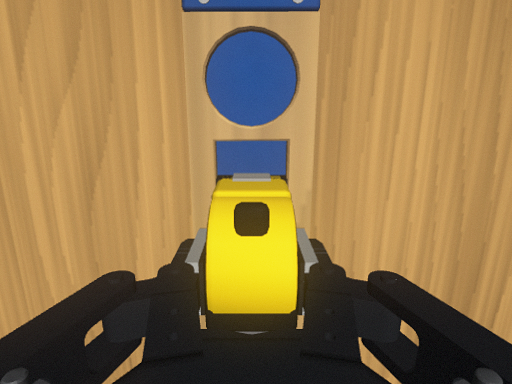

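The tape is held straight, at columns 208–297, above its pocket at columns 215–288. Tape and pocket centres agree to 1–2 mm, so I'm lowering it.

>>> move_arm(commands="0 0.1 -3 0 0 0 255;0 0 -2 0 0 0 255;0 0 -1.3 0 0 0 255;0 0 -0.4 0 0 0 255;0 0 -0.2 0 0 0 255;0 0 -0.1 0 0 0 255;0 0 0 0 0 0 255;0 0 0 0 0 0 255")

```text
clock: 11.28
tcp_pos: [0.4384, -0.1532, 0.043]
tcp_rot: [179.9, 0.0, 90.1]
contact_force: [-0.8, -0.8, -2.4]
grip_width: 0.0351
grasp_force: 61.3
```

>>> move_arm(commands="0 0 -0.1 0 0 0 255;0 0 0 0 0 0 255;0 0 0 0 0 0 255")

```text
clock: 11.53
tcp_pos: [0.4384, -0.1534, 0.042]
tcp_rot: [179.9, 0.0, 90.1]
contact_force: [1.7, -0.2, 3.0]
grip_width: 0.0351
grasp_force: 61.6
```

>>> move_arm(commands="0 0 0 0 0 0 0;0 0 0 0 0 0 0;0 0 0 0 0 0 0;0 0 0 0 0 0 0;0 0 0 0 0 0 0;0 0 1 0 0 0 0;0 0 3 0 0 0 0;0 0 4 0 0 0 0")

```text
clock: 12.2
tcp_pos: [0.4351, -0.1517, 0.1198]
tcp_rot: [-179.7, -0.2, 90.1]
contact_force: [1.3, -0.3, -0.3]
grip_width: 0.0853
grasp_force: 0.0
```

>>> move_arm(commands="0 0 4 0 0 0 0;1.6 2.9 2 0 0 0 0;1.8 3.5 1 0 0 0 0;1.8 3.5 0 0 0 0 0;1.8 3.5 0 0 0 0 0;1.8 3.5 0 0 0 0 0;1.8 3.5 0 0 0 0 0;1.9 3.5 0 0 0 0 0")

```text
clock: 12.87
tcp_pos: [0.5629, 0.0879, 0.1913]
tcp_rot: [-180.0, 0.0, 90.1]
contact_force: [0.8, -0.2, 0.0]
grip_width: 0.0852
grasp_force: 0.0
```

>>> move_arm(commands="1.9 3.5 0 0 0 0 0;1.9 3.6 0 0 0 0 0;1.9 3.6 0 0 0 0 0;1.7 3.5 0 0 0 0 0;0 0 0 0 0 0 0;0 0 0 0 0 0 0;0 0 0 0 0 0 0")

```text
clock: 13.45
tcp_pos: [0.6359, 0.2279, 0.1905]
tcp_rot: [-179.9, 0.0, 90.1]
contact_force: [-0.7, 0.1, 0.6]
grip_width: 0.0856
grasp_force: 0.0
```

```bash
python3 - <<'E'
from h import *
look("w8",[YEL,GREEN])
g=grab_frame("top");cv2.imwrite("pics/t2.png",cv2.resize(g["frame"][120:260,80:440,::-1],None,fx=2,fy=2,interpolation=cv2.INTER_CUBIC))
E
```

```text
13.45 [0.6359 0.2279 0.1905] [0.6359 0.2272 0.1908] [-179.9    0.    90.1] [-0.7  0.1  0.6] 0.0856203163902025
yel rect (637.2,230.5) 50x48 yaw -89.9 cen (637.2,230.3)  px [253. 179.]
green rect (434.8,139.6) 132x56 yaw 85.9 cen (433.7,148.1)  px [ 65. 240.]
green rect (442.8,250.1) 60x60 yaw 62.0 cen (442.7,250.1)  px [ 60. 148.]
green rect (442.2,301.0) 91x15 yaw -4.1 cen (442.0,301.3)  px [52. 96.]
```

View pics/w8.png

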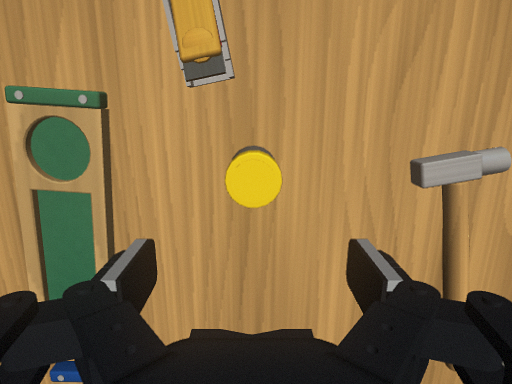

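The yellow lid is at (253,179), measures 50x48 mm and is centred at (637.2, 230.3). Grasping it by the lid.

>>> move_arm(commands="0.1 0.3 -4 0 0 0 0;0 0 -4 0 0 0 0;0 0 -3.5 0 0 0 0;0 0 -2 0 0 0 0;0 0 -1.2 0 0 0 0;0 0 -0.7 0 0 0 0;0 0 0 0 0 0 0;0 0 0 0 0 0 255")

```text
clock: 14.22
tcp_pos: [0.6386, 0.2308, 0.0387]
tcp_rot: [179.9, -0.0, 90.1]
contact_force: [-0.0, -0.4, -0.5]
grip_width: 0.0755
grasp_force: 0.0
```

>>> move_arm(commands="0 0 0 0 0 0 255;0 0 0 0 0 0 255;0 0 0 0 0 0 255;0 0 0 0 0 0 255;0 0 0 0 0 0 255;0 0 0 0 0 0 255;0 0 0 0 0 0 255;0 0 0 0 0 0 255")

```text
clock: 14.88
tcp_pos: [0.639, 0.2314, 0.0395]
tcp_rot: [179.8, -0.0, 90.1]
contact_force: [-1.0, -0.2, 6.4]
grip_width: 0.0485
grasp_force: 62.0
```

View pics/t2.png

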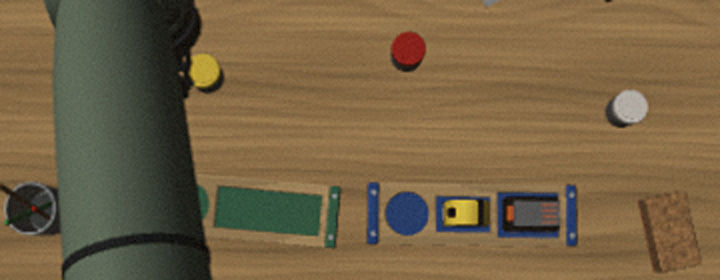

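The top view shows the battery and tape standing inside their blue pockets. I'm carrying the yellow tub across.

>>> move_arm(commands="0 0 2 0 0 0 255;0 0 4 0 0 0 255;-1.8 -2.8 2 0 0 0 255;-2 -3 0 0 0 0 255;-2 -3 0 0 0 0 255;-2 -3 0 0 0 0 255;-2 -3.1 0 0 0 0 255;-2 -3.1 0 0 0 0 255")

```text
clock: 15.55
tcp_pos: [0.5186, 0.05, 0.1178]
tcp_rot: [179.9, 0.0, 90.2]
contact_force: [0.4, -0.6, -2.2]
grip_width: 0.048
grasp_force: 62.6
```

>>> move_arm(commands="-2.1 -3.1 0 0 0 0 255;-2.1 -3.1 0 0 0 0 255;-2.1 -3.1 0 0 0 0 255;-2 -3.1 0 0 0 0 255;0 0 0 0 0 0 255;0 0 0 0 0 0 255;0 0 0 0 0 0 255")

```text
clock: 16.13
tcp_pos: [0.4373, -0.073, 0.1178]
tcp_rot: [179.9, -0.0, 90.1]
contact_force: [-0.2, 0.0, -1.2]
grip_width: 0.0481
grasp_force: 62.7
```

```bash
python3 - <<'E'
from h import *
look("w9",[BLUE,("yel",(22,150,80),(34,255,255),.138,300)])
E
```

```text
16.1333 [ 0.4373 -0.073   0.1178] [ 0.4375 -0.0726  0.1177] [179.9   0.   90.2] [-0.2  0.  -1.2] 0.048050638755575
blue rect (438.0,-62.0) 63x42 yaw -0.7 cen (438.0,-59.7)  px [252. 177.]
blue rect (437.4,-21.3) 92x15 yaw 0.1 cen (437.6,-21.0)  px [251. 124.]
yel rect (437.4,-73.2) 58x48 yaw 88.4 cen (437.4,-72.3)  px [251. 270.]
```

>>> move_arm(commands="0.1 0.1 -3 0 0 0 255;0 0 -2 0 0 0 255;0 0 -1.3 0 0 0 255;0 0 -0.4 0 0 0 255;0 0 -0.2 0 0 0 255;0 0 -0.1 0 0 0 255;0 0 0 0 0 0 255;0 0 0 0 0 0 255")

```text
clock: 16.85
tcp_pos: [0.4387, -0.072, 0.0481]
tcp_rot: [179.9, 0.0, 90.2]
contact_force: [-0.2, -1.1, -1.7]
grip_width: 0.0481
grasp_force: 63.0
```

>>> move_arm(commands="0 0 -0.1 0 0 0 255;0 0 0 0 0 0 255;0 0 0 0 0 0 255")

```text
clock: 17.1
tcp_pos: [0.4388, -0.0723, 0.0475]
tcp_rot: [179.8, 0.0, 90.1]
contact_force: [-0.6, 0.8, 6.5]
grip_width: 0.0481
grasp_force: 63.7
```

>>> move_arm(commands="0 0 0 0 0 0 0;0 0 0 0 0 0 0;0 0 0 0 0 0 0;0 0 0 0 0 0 0;0 0 0 0 0 0 0;0 0 1 0 0 0 0;0 0 3 0 0 0 0;0 0 4 0 0 0 0")

```text
clock: 17.77
tcp_pos: [0.435, -0.0712, 0.1248]
tcp_rot: [-179.6, -0.1, 90.1]
contact_force: [-0.1, -0.3, -0.2]
grip_width: 0.0852
grasp_force: 0.0
```

>>> move_arm(commands="0 0 4 0 0 0 0;0.9 3 2 0 0 0.01 0;1.2 3.7 1 0 0 0.02 0;1.2 3.8 0 0 0 0.02 0;1.2 3.8 0 0 0 0.02 0;1.2 3.8 0 0 0 0.02 0;1.2 3.8 0 0 0 0.02 0;1.2 3.8 0 0 0 0.02 0")

```text
clock: 18.43
tcp_pos: [0.5187, 0.187, 0.1962]
tcp_rot: [180.0, 0.0, 97.6]
contact_force: [1.8, -1.0, -0.5]
grip_width: 0.0854
grasp_force: 0.0
```

>>> move_arm(commands="1.2 3.8 0 0 0 0.02 0;1.2 3.8 0 0 0 0.02 0;1.2 3.8 0 0 0 0.02 0;1.2 3.8 0 0 0 0.01 0;1.2 3 0 0 0 0 0;0 0 0 0 0 0 0;0 0 0 0 0 0 0;0 0 0 0 0 0 0")

```text
clock: 19.1
tcp_pos: [0.5779, 0.3664, 0.1954]
tcp_rot: [-179.9, 0.1, 101.6]
contact_force: [0.2, -0.0, 0.2]
grip_width: 0.0855
grasp_force: 0.0
```

```bash
python3 - <<'E'
from h import *
f,cam=look("w10",[GREEN,("brass",(12,140,120),(24,255,255),.05,300),("grey",(0,0,60),(180,45,255),.037,200)])
E
```

```text
19.1 [0.5779 0.3664 0.1954] [0.578  0.3659 0.1958] [-179.9    0.   101.5] [ 0.2 -0.   0.2] 0.08550890259049435
green rect (435.3,255.3) 57x40 yaw 49.5 cen (436.7,253.8)  px [106. 243.]
green rect (445.4,299.0) 91x21 yaw -4.2 cen (445.4,296.7)  px [118. 208.]
green rect (373.3,479.3) 44x11 yaw -19.2 cen (373.8,478.8)  px [58. 10.]
brass rect (833.9,196.6) 33x30 yaw 10.2 cen (830.9,193.9)  px [446. 375.]
brass rect (588.0,362.6) 69x33 yaw -78.5 cen (587.6,363.2)  px [261. 183.]
brass rect (584.7,351.1) 524x326 yaw 12.0 cen (610.5,371.4)  px [231. 173.]
brass rect (356.4,458.3) 27x16 yaw -80.5 cen (356.9,459.0)  px [ 8. 19.]
grey rect (725.8,304.1) 72x20 yaw -45.9 cen (727.8,301.1)  px [381. 265.]
grey rect (465.2,251.4) 72x20 yaw 69.1 cen (464.8,248.0)  px [122. 264.]
grey rect (584.3,380.5) 137x43 yaw -78.5 cen (583.9,380.7)  px [261. 156.]
grey rect (419.7,455.1) 110x48 yaw 27.9 cen (423.1,454.5)  px [104.  39.]
grey rect (372.3,468.0) 38x25 yaw 19.2 cen (367.9,461.9)  px [35. 19.]
```

View pics/w10.png

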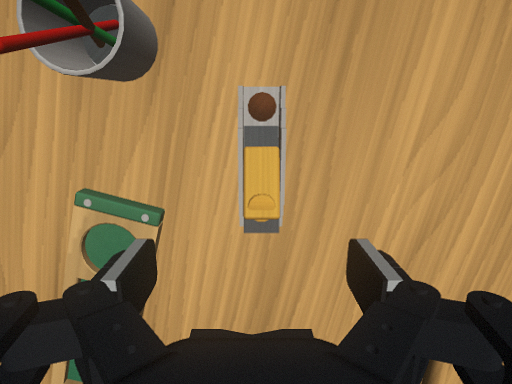

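The plane is at (261,160), measured 137x43 mm at yaw 101.5°, with its centre near (584.3, 380.5). The pot, at upper left, is clear. Grasping by the cheeks.

>>> move_arm(commands="0.6 1.1 -4 0 0 0 0;0 0 -4 0 0 0 0;0 0 -4 0 0 0 0;0 0 -3 0 0 0 0;0 0 -1.5 0 0 0 0;0 0 -0.8 0 0 0 0;0 0 -0.4 0 0 0 0;0 0 0 0 0 0 0")

```text
clock: 19.82
tcp_pos: [0.5848, 0.3771, 0.0199]
tcp_rot: [180.0, 0.0, 101.5]
contact_force: [0.1, 0.2, 0.4]
grip_width: 0.0857
grasp_force: 0.0
```

>>> move_arm(commands="0 0 0 0 0 0 0;0 0 0 0 0 0 255;0 0 0 0 0 0 255;0 0 0 0 0 0 255;0 0 0 0 0 0 255;0 0 0 0 0 0 255;0 0 0 0 0 0 255;0 0 0 0 0 0 255")

```text
clock: 20.48
tcp_pos: [0.585, 0.3783, 0.0207]
tcp_rot: [179.9, -0.0, 101.6]
contact_force: [-1.4, -0.2, 5.8]
grip_width: 0.043
grasp_force: 64.7
```

>>> move_arm(commands="0 0 0 0 0 0 255;0 0 0 0 0 0 255;0 0 0 0 0 0 255")

```text
clock: 20.73
tcp_pos: [0.585, 0.3783, 0.0207]
tcp_rot: [179.9, -0.0, 101.6]
contact_force: [-1.9, -0.7, 7.1]
grip_width: 0.0427
grasp_force: 64.7
```

>>> move_arm(commands="0 0 1.5 0 0 0 255;0 0 3.5 0 0 0 255;0 0 4 0 0 0 255;-1.7 -2.8 1 0 0 -0.03 255;-1.8 -3.1 0 0 0 -0.04 255;-1.9 -3.1 0 0 0 -0.04 255;-1.9 -3.1 0 0 0 -0.04 255;-1.9 -3.1 0 0 0 -0.04 255")

```text
clock: 21.4
tcp_pos: [0.4903, 0.2244, 0.1186]
tcp_rot: [-179.9, 0.0, 90.6]
contact_force: [0.6, -0.9, -5.0]
grip_width: 0.0427
grasp_force: 63.4
```

>>> move_arm(commands="-1.9 -3.1 0 0 0 -0.04 255;-1.9 -3.1 0 0 0 -0.04 255;-1.8 -3.3 0 0 0 0 255;0 0 0 0 0 0 255;0 0 0 0 0 0 255;0 0 0 0 0 0 255")

```text
clock: 21.9
tcp_pos: [0.4368, 0.1309, 0.1194]
tcp_rot: [180.0, -0.0, 86.1]
contact_force: [0.6, -0.2, -5.6]
grip_width: 0.0426
grasp_force: 63.4
```

```bash
python3 - <<'E'
from h import *
look("w11",[GREEN])
E
```

```text
21.9 [0.4368 0.1309 0.1194] [0.4373 0.1314 0.1195] [180.   -0.   86.1] [ 0.6 -0.2 -5.6] 0.04258537318828529
green rect (445.6,244.2) 64x46 yaw -3.9 cen (445.9,246.6)  px [252.  29.]
```

View pics/w11.png

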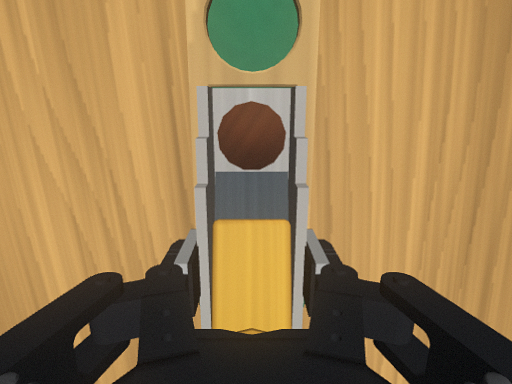

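The plane is held straight at columns 197–307. Its front end, at row 86, almost covers the pocket's far edge at row 84, so the fit looks right within 2 mm. I'll lower to just above the rim and check.

>>> move_arm(commands="0 -0.1 -3 0 0 0 255;0 0 -2.5 0 0 0 255;0 0 -1.3 0 0 0 255;0 0 -0.6 0 0 0 255;0 0 0 0 0 0 255;0 0 0 0 0 0 255")

```text
clock: 22.45
tcp_pos: [0.4371, 0.1306, 0.0456]
tcp_rot: [180.0, -0.0, 86.2]
contact_force: [0.6, -0.2, -5.5]
grip_width: 0.0429
grasp_force: 63.3
```

```bash
python3 - <<'E'
from h import *
f,cam=look("w12",[GREEN])
cv2.imwrite("pics/w12c.png",f["frame"][0:200,120:390,::-1].repeat(2,0).repeat(2,1))
E
```

```text
22.45 [0.4371 0.1306 0.0456] [0.4376 0.1305 0.0461] [179.9  -0.   86.2] [ 0.6 -0.2 -5.5] 0.042857388775374795
green rect (442.3,194.0) 60x30 yaw -4.2 cen (445.5,205.0)  px [252.  95.]
green rect (445.1,233.1) 62x24 yaw -3.8 cen (445.3,235.1)  px [252.  19.]
```

View pics/w12c.png

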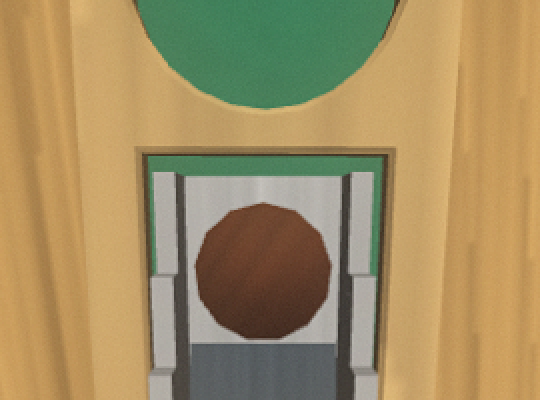

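The plane is laterally centred in its pocket, but its front gap is about 5 mm instead of 8. I'll shift 2.5 mm in -y and set it down.

>>> move_arm(commands="0.1 -0.3 0 0 0 0 255;0 0 -1 0 0 0 255;0 0 -0.3 0 0 0 255;0 0 -0.2 0 0 0 255;0 0 -0.1 0 0 0 255;0 0 0 0 0 0 255;0 0 0 0 0 0 255")

```text
clock: 23.08
tcp_pos: [0.4377, 0.1269, 0.0298]
tcp_rot: [180.0, -0.0, 86.1]
contact_force: [-0.7, -0.6, -5.0]
grip_width: 0.0427
grasp_force: 63.2
```

>>> move_arm(commands="0 0 -0.1 0 0 0 255;0 0 0 0 0 0 255;0 0 -0.05 0 0 0 255;0 0 0 0 0 0 255;0 0 0 0 0 0 255")

```text
clock: 23.5
tcp_pos: [0.4379, 0.127, 0.0287]
tcp_rot: [180.0, -0.0, 86.1]
contact_force: [-2.1, -0.7, 6.1]
grip_width: 0.0428
grasp_force: 64.6
```

>>> move_arm(commands="0 0 0 0 0 0 0;0 0 0 0 0 0 0;0 0 0 0 0 0 0;0 0 0 0 0 0 0;0 0 0 0 0 0 0;0 0 1 0 0 0 0;0 0 3 0 0 0 0;0 0 4 0 0 0 0")

```text
clock: 24.17
tcp_pos: [0.4349, 0.1266, 0.1066]
tcp_rot: [-179.6, 0.1, 86.1]
contact_force: [1.3, -1.0, -0.2]
grip_width: 0.0855
grasp_force: 0.0
```

>>> move_arm(commands="0 0 4 0 0 0 0;0 0 4 0 0 0 0;2.9 -2.4 0 0 0 0 0;3 -2.5 0 0 0 0 0;3 -2.5 0 0 0 0 0;3 -2.5 0 0 0 0 0;3 -2.5 0 0 0 0 0;3 -2.5 0 0 0 0 0")

```text
clock: 24.83
tcp_pos: [0.6176, -0.0235, 0.1878]
tcp_rot: [-180.0, -0.0, 86.1]
contact_force: [0.4, 0.3, -0.6]
grip_width: 0.085
grasp_force: 0.0
```

>>> move_arm(commands="3 -2.5 0 0 0 0 0;2.8 -2.4 0 0 0 0 0;0 0 0 0 0 0 0;0 0 0 0 0 0 0;0 0 0 0 0 0 0")

```text
clock: 25.25
tcp_pos: [0.6738, -0.0709, 0.1871]
tcp_rot: [-179.9, -0.0, 86.1]
contact_force: [0.7, 0.4, 0.9]
grip_width: 0.0852
grasp_force: 0.0
```

```bash
python3 - <<'E'
from h import *
look("w13",[RED])
E
```

```text
25.25 [ 0.6738 -0.0709  0.1871] [ 0.6735 -0.0703  0.1875] [-179.9   -0.    86.1] [0.7 0.4 0.9] 0.0852288156741573
red rect (675.0,-67.1) 50x48 yaw 86.1 cen (675.0,-67.3)  px [253. 180.]
```

>>> move_arm(commands="0 0.3 -4 0 0 0 0;0 0 -4 0 0 0 0;0 0 -3.5 0 0 0 0;0 0 -1.8 0 0 0 0;0 0 -1 0 0 0 0;0 0 -0.7 0 0 0 0;0 0 0 0 0 0 0;0 0 0 0 0 0 255")

```text
clock: 25.97
tcp_pos: [0.6754, -0.0679, 0.0395]
tcp_rot: [179.9, 0.0, 86.1]
contact_force: [-0.3, -0.2, -0.0]
grip_width: 0.0754
grasp_force: 0.0
```

>>> move_arm(commands="0 0 0 0 0 0 255;0 0 0 0 0 0 255;0 0 0 0 0 0 255;0 0 0 0 0 0 255;0 0 0 0 0 0 255;0 0 0 0 0 0 255;0 0 0 0 0 0 255;0 0 0 0 0 0 255")

```text
clock: 26.63
tcp_pos: [0.6757, -0.0683, 0.0401]
tcp_rot: [179.8, 0.0, 86.1]
contact_force: [-1.6, -0.2, 6.5]
grip_width: 0.0486
grasp_force: 61.5
```

>>> move_arm(commands="0 0 2 0 0 0 255;0 0 4 0 0 0 255;-1.9 2.6 2 0 0 0 255;-2.1 2.9 0 0 0 0 255;-2.1 2.9 0 0 0 0 255;-2.1 2.9 0 0 0 0 255;-2.1 2.9 0 0 0 0 255;-2.1 3 0 0 0 0 255")

```text
clock: 27.3
tcp_pos: [0.5494, 0.1049, 0.1184]
tcp_rot: [180.0, -0.0, 86.1]
contact_force: [0.6, 0.2, -1.4]
grip_width: 0.0484
grasp_force: 62.7
```

>>> move_arm(commands="-2.1 3 0 0 0 0 255;-2.1 3 0 0 0 0 255;-2.1 3 0 0 0 0 255;-2.1 2.9 0 0 0 0 255;-2 2.8 0 0 0 0 255;0 0 0 0 0 0 255;0 0 0 0 0 0 255;0 0 0 0 0 0 255")

```text
clock: 27.97
tcp_pos: [0.447, 0.2509, 0.1183]
tcp_rot: [179.9, 0.0, 86.1]
contact_force: [0.0, 0.1, -1.6]
grip_width: 0.0483
grasp_force: 62.7
```

```bash
python3 - <<'E'
from h import *
look("w14",[GREEN,("red",(-8,150,60),(6,255,255),.138,300)])
E
```

```text
27.9667 [0.447  0.2509 0.1183] [0.4474 0.2505 0.1183] [179.9   0.   86.1] [ 0.   0.1 -1.6] 0.048330611281472834
green rect (446.6,260.7) 63x40 yaw -3.2 cen (446.6,263.0)  px [250. 178.]
green rect (449.6,300.3) 92x15 yaw -4.0 cen (450.1,300.7)  px [249. 126.]
red rect (447.6,253.0) 53x48 yaw 83.2 cen (447.4,252.8)  px [251. 263.]
```

>>> move_arm(commands="-0.1 -0.1 -3 0 0 0 255;0 0 -2 0 0 0 255;0 0 -1.3 0 0 0 255;0 0 -0.4 0 0 0 255;0 0 -0.2 0 0 0 255;0 0 -0.1 0 0 0 255;0 0 0 0 0 0 255;0 0 0 0 0 0 255")

```text
clock: 28.68
tcp_pos: [0.4466, 0.2501, 0.0489]
tcp_rot: [179.9, -0.0, 86.1]
contact_force: [-0.8, 0.5, -1.8]
grip_width: 0.048
grasp_force: 62.9
```

>>> move_arm(commands="0 0 -0.1 0 0 0 255;0 0 0 0 0 0 255;0 0 0 0 0 0 255")

```text
clock: 28.93
tcp_pos: [0.4465, 0.2503, 0.0481]
tcp_rot: [179.9, -0.0, 86.1]
contact_force: [-1.5, -0.4, 5.4]
grip_width: 0.0483
grasp_force: 63.3
```

>>> move_arm(commands="0 0 0 0 0 0 0;0 0 0 0 0 0 0;0 0 0 0 0 0 0;0 0 0 0 0 0 0;0 0 0 0 0 0 0;0 0 1 0 0 0 0;0 0 3 0 0 0 0;0 0 4 0 0 0 0")

```text
clock: 29.6
tcp_pos: [0.443, 0.2489, 0.1258]
tcp_rot: [-179.7, 0.2, 86.1]
contact_force: [0.8, 0.6, -0.3]
grip_width: 0.0853
grasp_force: 0.0
```

>>> move_arm(commands="0 0 4 0 0 0 0;0.8 -3.5 2 0 0 0 0;0.8 -3.8 0 0 0 0 0;0.8 -3.8 0 0 0 0 0;0.8 -3.8 0 0 0 0 0;0.8 -3.8 0 0 0 0 0;0.8 -3.8 0 0 0 0 0;0.8 -3.8 0 0 0 0 0")

```text
clock: 30.27
tcp_pos: [0.5016, -0.0149, 0.1879]
tcp_rot: [180.0, -0.0, 86.1]
contact_force: [0.1, -0.3, -0.0]
grip_width: 0.085
grasp_force: 0.0
```

>>> move_arm(commands="0.8 -3.8 0 0 0 0 0;0.8 -3.8 0 0 0 0 0;0.8 -3.8 0 0 0 0 0;0.8 -3.8 0 0 0 0 0;0.8 -3.8 0 0 0 0 0;0.8 -3.8 0 0 0 0 0;0.8 -3.8 0 0 0 0 0;0.8 -3.8 0 0 0 0 0")

```text
clock: 30.93
tcp_pos: [0.5655, -0.3189, 0.1877]
tcp_rot: [180.0, 0.0, 86.1]
contact_force: [1.9, -0.0, 0.8]
grip_width: 0.0855
grasp_force: 0.0
```

>>> move_arm(commands="0 -3.8 0 0 0 0 0;0 -3.8 0 0 0 0 0;0 -3 0 0 0 0 0;0 0 0 0 0 0 0;0 0 0 0 0 0 0;0 0 0 0 0 0 0")

```text
clock: 31.43
tcp_pos: [0.5652, -0.4225, 0.187]
tcp_rot: [-180.0, -0.1, 86.1]
contact_force: [-0.1, 1.1, -0.4]
grip_width: 0.0856
grasp_force: 0.0
```

```bash
python3 - <<'E'
from h import *
s=sense();print(s['clock'],s['tcp_pos'])
f=grab_frame("top"); g=grab_frame("scene"); cam=setup(f)
for n,lo,hi,z,a,roi in [("yel",(22,150,100),(34,255,255),.066,30,None),("red",(-8,150,80),(6,255,255),.066,40,None),("planegrey",(0,0,70),(180,50,255),.045,20,(170,205,260,250)),("white",(0,0,150),(180,60,255),.058,30,(375,160,410,190))]:
    for c in blobs(f,lo,hi,a,roi): print(n,desc(cam,c,z))
a=cv2.resize(f["frame"][190:265,75:435],(720,150),interpolation=cv2.INTER_CUBIC)
b=cv2.resize(g["frame"][75:270,100:370],(624,450),interpolation=cv2.INTER_CUBIC)
b=cv2.copyMakeBorder(b,0,0,0,96,cv2.BORDER_CONSTANT)
cv2.imwrite("pics/fin.png",np.vstack([a,b])[:,:,::-1])
E
```

```text
31.4333 [ 0.56519076 -0.42250028  0.18702437]
yel rect (445.7,-68.0) 48x25 yaw -41.3 cen (444.9,-68.9)  px [283. 223.]
red rect (447.4,247.2) 46x45 yaw -88.7 cen (446.8,247.5)  px [171. 220.]
planegrey rect (437.9,126.8) 136x45 yaw 86.0 cen (438.4,157.7)  px [216. 225.]
white rect (596.3,-396.5) 45x45 yaw -45.4 cen (596.4,-395.8)  px [395. 173.]
```

View pics/fin.png

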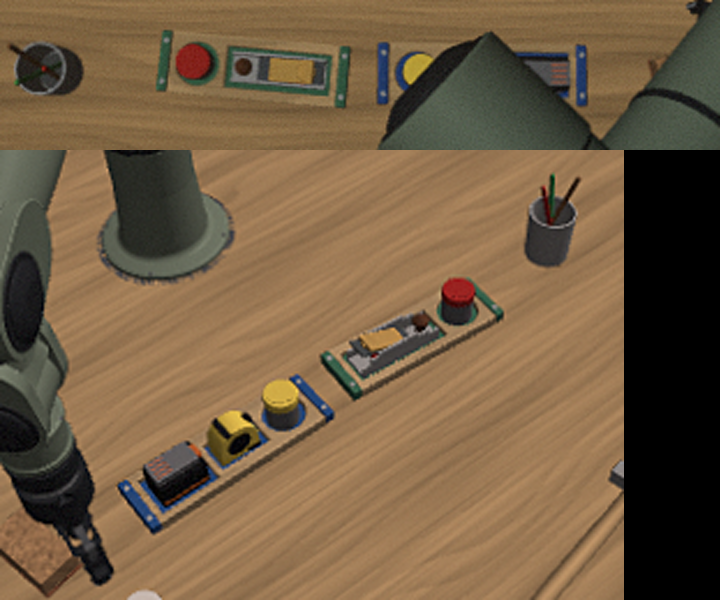

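Both views show all five things standing within their pockets, with pocket floor visible around them. The pot is in place, and the white tub still measures (596,-396). Handing in.

```bash
python3 -c "
from bench import *
print(hand_in())"
```

```text
the job is handed in; nothing more can be done
None
```

Job handed in after about 31 s of robot time: the battery, tape measure and yellow-lidded tub stand in the blue board's pockets, and the plane and red-lidded tub in the green board's; the white tub, sanding block and pencil pot were left alone.

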